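# Pry the snap-fit cover off the bench junction box

### The arm

A 6-joint arm with a two-finger parallel gripper is mounted at the origin on a cart in front of the work surface, level with it; the furniture and walls round the work are solid. World frame = base frame: x ahead of the robot, y to its left, z up, the work surface at z = 0. Lengths are in m, angles in degrees, forces in N, time in s.
With the tool pointing down it reaches from about 0.425 to 1.125 m from the base axis. Payload 14.9 kg.
Tool frame: the origin (TCP) lies at the very end of the fingers, on their centre line; the grasp point (between the pads) lies 19 mm behind it (bot.grip_point_offset is the distance from the TCP to the grasp point, in m); z points along the fingers, y is the line along which they close (so a half turn about z gives the same grasp; the last joint's range is limited). The gripper opens to 91 mm and grips with 3 to 60 N. Pads are 32 mm wide; open, the fingers measure 118 mm over their backs; the gripper's body (76 mm by 178 mm) begins 60 mm behind the grasp point.
Start: joints at [61.69, 21.709, 99.362, -0, 58.929, -1.908], TCP at [0.311, 0.627, 0.214] pointing down, gripper open.
Joint ranges: [-158.91, 158.91], [-42.39, 125.64], [0.06, 152.35], [-60.88, 240.88], [17.5, 164.5], [-176.32, 176.32]. Speed limits (degrees/s): [108.29, 108.29, 136.94, 180, 180, 180].

### API

Orientations are given as [roll, pitch, yaw] about the fixed x, y, z axes, in that order (R = Rz(yaw) Ry(pitch) Rx(roll)).
In Python, from plant import sensors, cams, ticket, bot gives the robot as it stands.
- The arm moves only by the tool play_rows, never from a script. Its argument "moves" is a list of rows, each a list of 5 numbers: the finger opening in mm, from 0 to 91.2, then the shift along the world's x, y, z in mm, then the turn about the world's z in rad. In form: [[jaw, tx, ty, tz, turn], ...]. A call has 1 to 20 rows; each row is the pose to reach, as a shift and turn from the pose commanded when the call began; what a row does not reach only later rows make up. A row lasts 1/8 s, in which the tool goes at most 62.5 mm and 10.7 degrees, less where a joint would pass 70% of its speed; a pose out of reach is approached as far as the arm can. A call with a gripper value outside its range is refused whole. The fingers move at their own pace and stop on an object; "grip_force" is the grip in N (left out, the last holds). Time passes only in rows, so rows that repeat a pose let the fingers close. It gives the time, the measured TCP pose, the force, the opening and the grip force at its end, in the units of the state.
- sensors.get_state(): the state, without advancing time (a new reading comes with each control period).
- cams.read_camera(name): name is "scene" or "top" or "wrist"; returns a dict with "pixels" (480x640x3 uint8, blue, green, red), "vfov" (degrees; the focal length in pixels is half the picture's height over the tangent of half this angle, whatever the lens; pixels are square), "cx", "cy" (the principal point, pixels), "camera_from_world" (4x4, takes a point from world to camera coordinates); the wrist camera has in their place "mount" (4x4, takes a point from camera to tool coordinates, whose origin is the TCP and whose axes are the flange's). Camera axes: x right, y up, looking along -z (the intrinsics and any distortion apply to the point x, -y, -z); pixel columns grow to the right and rows downward; lengths in m; the calibration is good to about 2 mm. A picture is of the moment at which its call begins: read the wrist's pose just before it. There is no depth.
- ticket.sign_off(): hands the job in; it is judged then, once.
The state is a dict: "time": time; "qpos": joint angles; "joint_vel": joint speeds; "joint_efforts": joint torques, N m; "position": TCP position; "tcp_rot": TCP orientation; "wrist_force": force on the tool from outside, world axes, zero at the start; "moment": the same for the moment, N m; "grip_width": finger opening in m; "finger_force": force on a finger pad.
Only numpy, scipy, OpenCV 4.12 (cv2) and the standard library are available. Lean on these libraries where they do the work, as an engineer would, in place of code of your own. Each camera call takes 0.05 s, during which the arm holds its last target. There are 200 camera calls.

### The job

Open the grey junction box on the bench: take the orange-handled slotted screwdriver, reach down over the steel rail into the notch and lever the snap-fit cover up until its notched edge pops free, without touching the cover with the fingers meanwhile. Then lay the screwdriver down flat on the bench, lift the loose cover off by hand and stand it upright, on its feet, flat inside the aluminium tray. Leave the other things on the bench alone.

Things in the scene. Friction and masses are not known exactly. Their poses are not given: they have to be found in the camera images.
- junction_box: grey junction box screwed down (fixed): body 80 (x) x 58 (y) mm, open top, rim 40 mm above the bench, on a 6 mm flange 84 mm wide from x = -80 to +50. Origin on the bench under the 80 x 58 body. x axis: level, from the pry notch (front face, x = -40) to the rear; z up. Inside the notch a blade has room to x = -24 (the cover's front foot), above a height of 30 mm
- box_notch (a point): point on the box's front face (x = -40, y = 0), 43 mm above the bench, where the ceiling of the pry notch lies while the cover is shut. The notch is 16 mm wide (y) and open from 30 to 43 mm above the bench; axes as the box
- lip_top (a point): middle of the top of the upright guard lip in front of the notch: a round steel rail, 6 mm diameter, 56 mm long along box y, top 51.5 mm above the bench, at box x = -68 (28 mm before the notch). A blade must come down over it sloping about 30 to 40 degrees to get under the cover; it is the fulcrum: lowering the handle to a slope of about 5 degrees raises the blade enough
- cover_center (a point): centre of the orange cover's plate, 80 x 60 x 12 mm (half-way up it); x from the notched edge to the rear, y across the 60 mm, z up. Shut, it is 46 mm above the bench. Grasp it across the 60 mm: the side faces are free, the box below is 1 mm narrower each side. Standing on its feet this point is 31 mm above the support
- cover_notch (a point): middle of the cover's front edge at the ceiling of its pry notch (16 mm wide, 12 mm deep, 3 mm high cut in the plate's underside); axes as the cover
- parts_tray: shallow aluminium tray, 150 (x) x 120 (y) x 18 mm outside, 3 mm walls and floor, fixed; origin: on the bench under its middle
- driver_grip (a point): point on the axis of the orange-handled slotted screwdriver, in the front half of its handle (handle about 31 x 28 mm thick, its body 106 mm long); 143 mm behind the blade's tip, 14 mm above the bench while it lies. The blade points along the -y axis of this point; its flat side is level as it lies (z up)
- driver_tip (a point): tip of the slotted screwdriver's blade (6 mm wide, 2 mm thick, 14 mm long; then a round shaft of 6.4 mm diameter up to the handle, which begins 109 mm from the tip); 216 mm over all, 90 g; axes as driver_grip
- cross_screwdriver: blue-handled cross-head screwdriver, 191 mm long, nearer the robot than the slotted one: the wrong tool, to be left alone; origin under its middle
- tape: yellow tape measure, 36 x 92 x 72 mm, beyond the box; bystander; origin under its middle
- nut: loose steel hexagon nut, 33 mm across, 16 mm high; bystander; origin under its middle
- bolt: large steel bolt lying on the bench, 98 mm long; bystander; origin under its middle
- cover: the same cover, 90 g; origin in the middle of the plate's underside. Two feet (47 mm wide in y) reach 25 mm below it at x = -22 and +32. A spring catch holds the front foot: raising the notched edge takes about 10 N for some 6 mm, then it snaps up and stays propped about 10 mm high (tilted about 7 degrees, rear edge still on the box); then it lifts straight off
- screwdriver: the same slotted screwdriver; origin under its middle (108 mm behind the tip), blade along -y
- bench_vice: heavy blue bench vice, fixed, between the robot and the box; 196 mm high, reaches from about 0.16 m nearer the robot to 0.14 m beyond its origin and 0.12 m to the robot's left of it: keep the gripper clear of it. Origin on the bench under its middle
- toggle_clamp: red-handled toggle clamp, fixed, about 55 mm high, 220 mm long across the robot's view (y), beyond the tray; behind it lies a pile of tools over 0.1 m high, and a tarpaulin hangs over the back of the bench from about 0.6 m up: carry the cover low over the box and then nearer the robot on its way to the tray. Origin on the bench under its middle

How it is judged:
By the outcome, as a careful person would: the job done as asked, in the order asked, and still so for the second after the job is handed in, with the robot touching nothing.
It also fails if it takes over 64 s, if anything falls off the work surface, if the arm or the gripper's body presses on something with over 40 N, if the wrist force passes 120 N, or if a joint passes its speed limit or range.

## Working session

There is one attempt and no reset: what is moved stays moved. The work goes in short steps, Python scripts to look and compute and a tool call to move; the robot and the scene stay as the last step left them, time stands still between calls to the robot, and variables do not carry over. Pictures are saved under pics/ and viewed, at most 10 in all, crops included, and the job is handed in when it is done.

Besides the shell and the picture viewer there is one more tool, called by a JSON object that holds its "op" and its "data". play_rows: Moves the arm, as the interface text tells. Its arguments: {"type":"object","properties":{"moves":{"type":"array"},"grip_force":{"type":"number"}},"required":["moves"]}

```bash
ls; mkdir -p pics
cat > h.py <<'E'
import numpy as np,cv2
from plant import sensors,cams,ticket,bot
def grab(n,f=None):
    c=cams.read_camera(n)
    if f: cv2.imwrite('pics/'+f,c['pixels'])
    return c
def foc(c): return 240/np.tan(np.radians(c['vfov']/2))
def ray(c,u,v,W=None):
    W=c['camera_from_world'] if W is None else W
    f=foc(c); d=np.array([(u-c['cx'])/f,-(v-c['cy'])/f,-1.]); R=W[:3,:3]
    return -R.T@W[:3,3], R.T@d
def onz(c,u,v,z,W=None):
    o,d=ray(c,u,v,W); return o+d*(z-o[2])/d[2]
def proj(c,P,W=None):
    W=c['camera_from_world'] if W is None else W
    p=W[:3,:3]@np.array(P)+W[:3,3]; f=foc(c); return c['cx']-f*p[0]/p[2], c['cy']+f*p[1]/p[2]
E
python3 - <<'E'
from h import *
for n in('scene','top','wrist'):
    c=grab(n,n+'0.png'); print(n,[ (k,np.round(v,4).tolist() if not isinstance(v,str) else v) for k,v in c.items() if k!='pixels'])
print(sensors.get_state()); print([a for a in dir(bot) if a[0]!='_'])
E
```

```text
pics
scene [('vfov', 48.6661), ('cx', 326.6481), ('cy', 246.3823), ('camera_from_world', [[0.8587, -0.5121, 0.0175, -0.3782], [0.3005, 0.531, 0.7923, -0.2769], [-0.4151, -0.6751, 0.6099, -0.7276], [0.0, 0.0, 0.0, 1.0]])]
top [('vfov', 42.3855), ('cx', 316.1798), ('cy', 249.7205), ('camera_from_world', [[0.004, -0.9998, 0.0175, 0.113], [0.9982, 0.0051, 0.0605, -0.5216], [-0.0606, 0.0172, 0.998, -1.3486], [0.0, 0.0, 0.0, 1.0]])]
wrist [('vfov', 71.6538), ('cx', 315.3589), ('cy', 237.9509), ('mount', [[-0.0003, 0.9678, 0.2516, 0.0701], [1.0, 0.0004, -0.0001, -0.0022], [-0.0002, 0.2516, -0.9678, -0.1704], [0.0, 0.0, 0.0, 1.0]])]
{'time': 0.15, 'qpos': array([ 6.16877258e+01,  2.17331426e+01,  9.93895087e+01,  1.84490704e-03,
        5.89283451e+01, -1.90726632e+00]), 'joint_vel': array([ 0.01327977, -0.06037808, -0.14940846,  0.00138866, -0.13601482,
       -0.01920739]), 'joint_efforts': array([ 2.99435906e-04, -7.64115787e+01, -4.34655118e+01,  6.50105858e-02,
        4.09555226e-02, -7.69327539e-05]), 'position': array([0.31113829, 0.62669314, 0.21340655]), 'tcp_rot': array([-1.79949084e+02, -3.27573933e-03,  1.53594038e+02]), 'wrist_force': array([-0.47673603, -0.38420806,  0.29069713]), 'moment': array([0.0282235 , 0.04134862, 0.03167912]), 'finger_force': 0.0, 'grip_width': 0.09113008125938515}
['IKError', 'grip_point_offset']
```

View pics/top0.png

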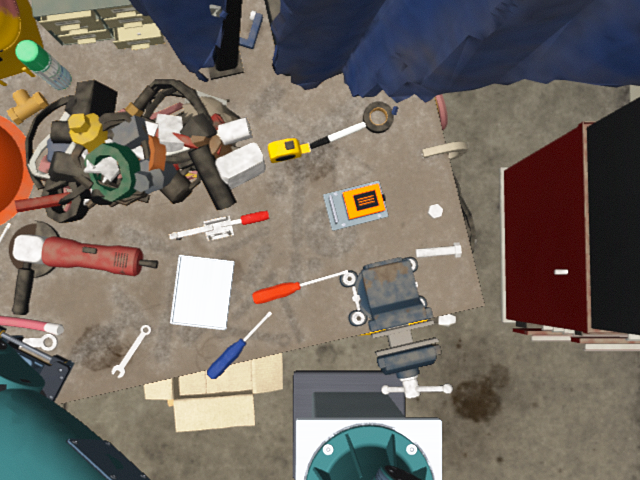

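View pics/scene0.png

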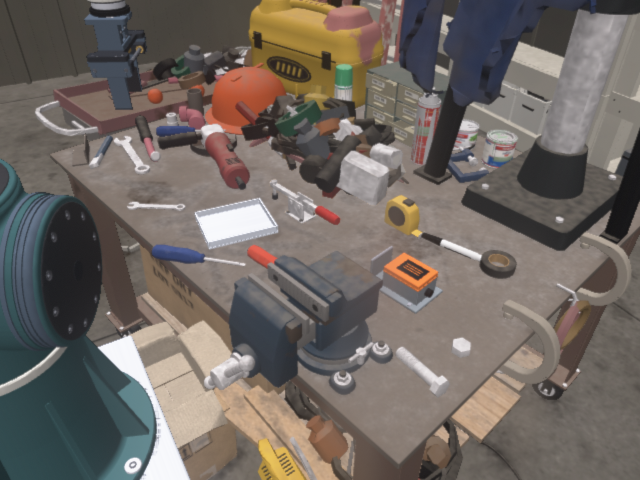

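Run:
```python
from h import *
c=grab('top'); im=c['pixels']
for n,u,v,z in [('handle rear',254,297,.014),('handle front',299,287,.014),('tip',350,275,.01),('cover c',366,202,.052),('fl',327,228,.006),('fl2',325,193,.006),('cover TL',344,188,.052),('cover BL',347,220,.052),('cover TR',381,182,.052),('cover BR',387,213,.052),('tray1',179,256,.018),('tray2',234,258,.018),('tray3',227,328,.018),('tray4',171,324,.018),('viceL',342,280,.03),('vice top',360,262,.19),('clampR',268,215,.05)]:
    print(n,onz(c,u,v,z).round(3))
cv2.imwrite('pics/crop1.png',cv2.resize(im[170:340,160:420],None,fx=3,fy=3,interpolation=cv2.INTER_CUBIC))
```

```text
handle rear [0.417 0.251 0.014]
handle front [0.439 0.153 0.014]
tip [0.466 0.04  0.01 ]
cover c [0.622 0.009 0.052]
fl [0.57  0.091 0.006]
fl2 [0.648 0.096 0.006]
cover TL [0.653 0.057 0.052]
cover BL [0.583 0.05  0.052]
cover TR [ 0.666 -0.023  0.052]
cover BR [ 0.599 -0.036  0.052]
tray1 [0.506 0.416 0.018]
tray2 [0.502 0.295 0.018]
tray3 [0.349 0.309 0.018]
tray4 [0.358 0.43  0.018]
viceL [0.455 0.059 0.03 ]
vice top [0.487 0.034 0.19 ]
clampR [0.593 0.22  0.05 ]
```

View pics/crop1.png

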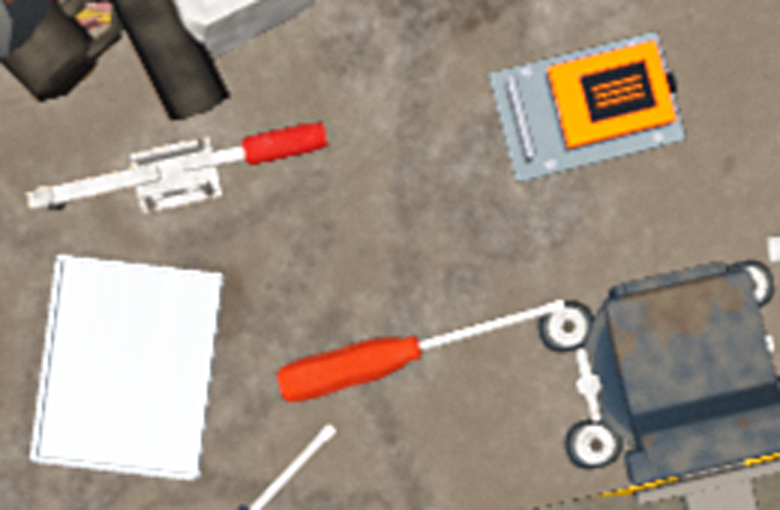

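{"op": "play_rows", "data": {"moves": [[91, 20, -60, 20, -0.13], [91, 40, -120, 40, -0.3], [91, 60, -180, 40, -0.45], [91, 80, -240, 40, -0.6], [91, 100, -300, 40, -0.75], [91, 115, -360, 40, -0.88], [91, 125, -400, 40, -0.88], [91, 130, -420, 40, -0.88], [91, 130, -420, 40, -0.88], [91, 130, -420, 40, -0.88]]}}

```text
time: 1.45
position: [0.4412, 0.2076, 0.2539]
tcp_rot: [-180.0, -0.0, 103.2]
wrist_force: [0.4, 0.6, -0.3]
grip_width: 0.091
finger_force: 0.0
```

```bash
cat >> h.py <<'E'
from scipy.spatial.transform import Rotation as Ro
def wristcam(f=None):
    s=sensors.get_state(); c=grab('wrist',f)
    T=np.eye(4); T[:3,:3]=Ro.from_euler('xyz',s['tcp_rot'],degrees=True).as_matrix(); T[:3,3]=s['position']
    c['camera_from_world']=np.linalg.inv(T@c['mount']); return c,s
E
python3 - <<'E'
from h import *
c,s=wristcam('w1.png'); print(s['position'],s['tcp_rot'],s['qpos'],s['time'],s['wrist_force'])
E
```

```text
[0.44116187 0.20757268 0.25390968] [-1.79997717e+02 -8.20614995e-03  1.03186263e+02] [ 2.24537755e+01 -9.96627570e-01  1.21953554e+02  9.87305488e-03
  5.90440064e+01  9.26243414e+00] 1.45 [ 0.42066196  0.58015295 -0.25627516]
```

View pics/w1.png

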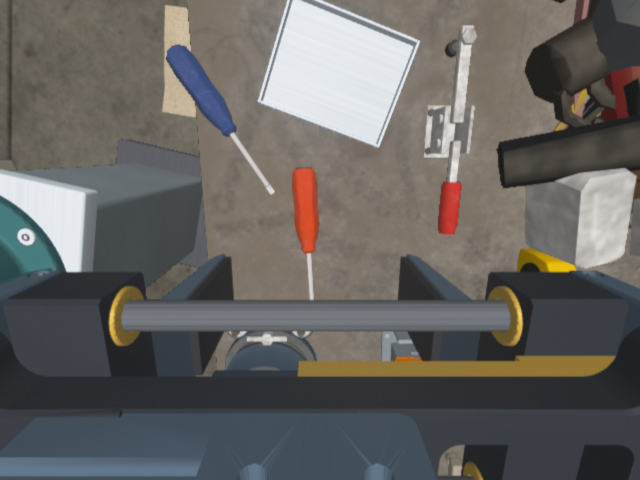

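Run:
```python
from h import *
im=cv2.imread('pics/w1.png'); c,s=wristcam()
h=cv2.cvtColor(im,cv2.COLOR_BGR2HSV)
m=((h[...,0]<12)|(h[...,0]>175))&(h[...,1]>180)&(h[...,2]>110)
n,l,st,ce=cv2.connectedComponentsWithStats(m.astype(np.uint8))
for i in range(1,n):
    if st[i,4]>300:
        ys,xs=np.where(l==i); P=np.array([onz(c,x,y,.014 if xs.mean()<350 else .045)[:2] for x,y in zip(xs,ys)])
        mu=P.mean(0); w,V=np.linalg.eigh(np.cov(P.T)); a=V[:,1]; a=a*-np.sign(a[1]); t=(P-mu)@a
        print(st[i],mu.round(4),'dir',np.degrees(np.arctan2(a[1],a[0])).round(2),'ends',(mu+a*t.min()).round(4),(mu+a*t.max()).round(4))
print('tip',onz(c,309,331,.014))
for u,v in [(258,101),(380,147),(418,42),(290,-2)]: print('tray',onz(c,u,v,.018).round(4))
```

```text
[ 293  169   25   83 1596] [0.4282 0.2055] dir -73.58 ends [0.4148 0.2509] [0.4441 0.1514]
[439 183  22  51 771] [0.5889 0.2489] dir -75.13 ends [0.5817 0.2761] [0.5967 0.2195]
tip [0.47059301 0.03994763 0.014     ]
tray [0.3481 0.3138 0.018 ]
tray [0.4976 0.2969 0.018 ]
tray [0.5075 0.4132 0.018 ]
tray [0.3622 0.4221 0.018 ]
```

{"op": "play_rows", "data": {"moves": [[91, 40, -60, 10, 0], [91, 80, -120, 20, 0], [91, 120, -180, 20, 0], [91, 160, -230, 20, 0], [91, 180, -270, 20, 0], [91, 190, -290, 20, 0], [91, 190, -290, 20, 0], [91, 190, -290, 20, 0]]}}

```text
time: 2.55
position: [0.631, -0.0819, 0.2736]
tcp_rot: [-180.0, -0.0, 103.2]
wrist_force: [1.0, -0.7, -0.4]
grip_width: 0.0911
finger_force: 0.0
```

Run:
```python
from h import *
c,s=wristcam('w2.png'); print(s['position'],s['tcp_rot'],s['time'])
```

```text
[ 0.63104929 -0.08193526  0.27358061] [-1.79964473e+02 -2.49303657e-02  1.03219679e+02] 2.55
```

View pics/w2.png

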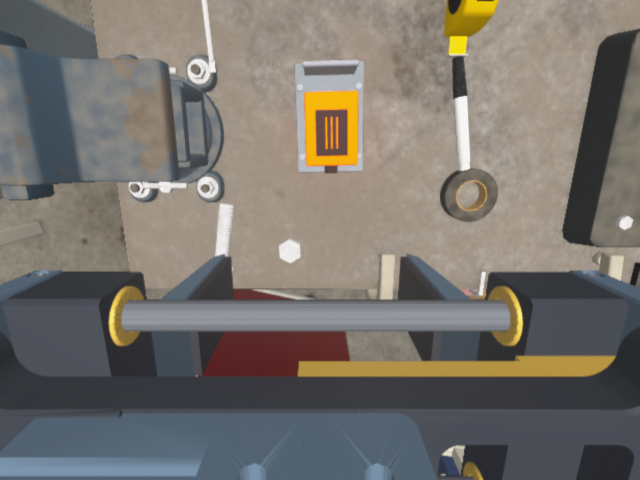

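Run:
```python
from h import *
im=cv2.imread('pics/w2.png'); c,s=wristcam()
h=cv2.cvtColor(im,cv2.COLOR_BGR2HSV)[:200,280:380]
m=((h[...,0]>8)&(h[...,0]<25)&(h[...,1]>180)&(h[...,2]>130)).astype(np.uint8)
n,l,st,_=cv2.connectedComponentsWithStats(m); i=1+st[1:,4].argmax()
pts=cv2.findNonZero((l==i).astype(np.uint8)); q=cv2.boxPoints(cv2.minAreaRect(pts))+[280,0]
P=np.array([onz(c,u,v,.052)[:2] for u,v in q]); print(q.round(1).tolist(),P.round(4).tolist(),'c',P.mean(0).round(4))
for i in range(4):
    d=P[(i+1)%4]-P[i]; print(np.linalg.norm(d).round(4),np.degrees(np.arctan2(d[1],d[0])).round(1))
g=cv2.resize(im[50:185,280:380],None,fx=5,fy=5,interpolation=cv2.INTER_CUBIC); cv2.imwrite('pics/crop2.png',g)
```

```text
[[305.0, 91.0], [357.0, 91.0], [357.0, 165.0], [305.0, 165.0]] [[0.5886, 0.0447], [0.6439, 0.0577], [0.6644, -0.0187], [0.6061, -0.0324]] c [0.6258 0.0128]
0.0569 13.2
0.0791 -75.0
0.06 -166.8
0.0791 102.8
```

View pics/crop2.png

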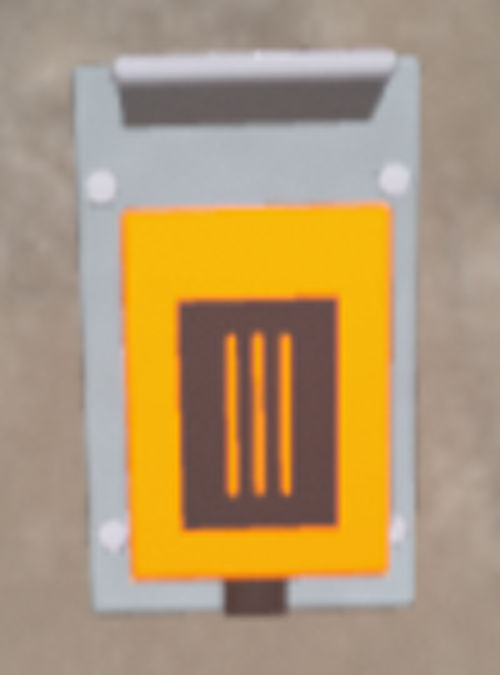

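Run:
```python
from h import *
c,s=wristcam()
q=[(304,91.6),(358.4,90.6),(357.6,164.6),(306.4,165.6)]
P=np.array([onz(c,u,v,.052)[:2] for u,v in q]); print(P.round(4).tolist(),P.mean(0))
f=(P[0]+P[1])/2;r=(P[2]+P[3])/2
a=lambda d:np.degrees(np.arctan2(d[1],d[0])).round(2)
print('front',f,'rear',r,np.linalg.norm(r-f),a(r-f),a(P[1]-P[0])-90,a(P[2]-P[3])-90, np.linalg.norm(P[1]-P[0]))
R=np.array([onz(c,u,v,.0485)[:2] for u,v in[(302.6,63.3),(359.2,62.6)]]); print('rail',R,R.mean(0),np.linalg.norm(R[1]-R[0]),a(R[1]-R[0])-90)
F=np.array([onz(c,u,v,.006)[:2] for u,v in[(295,63.6),(364,61.4),(362.8,171),(299,172)]]);print('fl',F,a(F[3]-F[0]),a(F[2]-F[1]))
```

```text
[[0.5877, 0.0439], [0.6454, 0.0585], [0.6651, -0.0181], [0.6079, -0.0327]] [0.62649759 0.01293132]
front [0.61652671 0.05122899] rear [ 0.63646848 -0.02536635] 0.07914873131402765 -75.41 -75.78 -75.67 0.059503814315462505
rail [[0.5797061  0.07180758]
 [0.63916976 0.08651257]] [0.60943793 0.07916008] 0.06125491201064139 -76.11
fl [[ 0.56720415  0.07875095]
 [ 0.64710376  0.10001977]
 [ 0.67970513 -0.02466159]
 [ 0.59958428 -0.04481737]] -75.32 -75.35
```

{"op": "play_rows", "data": {"moves": [[91, -40, 55, 0, 0.03], [91, -80, 110, 0, 0.03], [75, -120, 165, 0, 0.03], [60, -160, 215, 0, 0.03], [56, -190, 250, -20, 0.03], [56, -197, 263, -60, 0.03], [56, -197, 263, -110, 0.03], [56, -197, 263, -160, 0.03], [56, -197, 263, -205, 0.03], [56, -197, 263, -240, 0.03], [56, -197, 263, -255, 0.03], [56, -197, 263, -255, 0.03]]}}

```text
time: 4.2
position: [0.4339, 0.1802, 0.0189]
tcp_rot: [-179.9, 0.0, 104.9]
wrist_force: [0.8, 0.0, 0.6]
grip_width: 0.0562
finger_force: 0.0
```

Run:
```python
from h import *
c,s=wristcam('w3.png'); print(s['position'],s['tcp_rot'],s['time'])
t=grab('top'); a=t['pixels'][240:345,220:370]; b=c['pixels']
cv2.imwrite('pics/c3.png',np.hstack([cv2.resize(a,(400,280)),cv2.resize(b,(373,280))]))
```

```text
[0.43391442 0.18019049 0.01885928] [-1.79942721e+02  5.30560538e-03  1.04928204e+02] 4.2
```

View pics/c3.png

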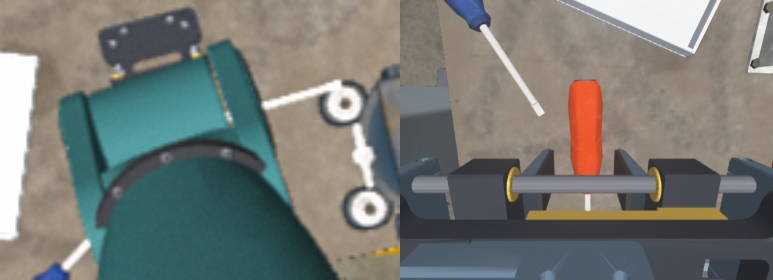

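{"op": "play_rows", "data": {"moves": [[56, 0, 0, -10, 0], [56, 0, 0, -16, 0], [25, 0, 0, -16, 0], [25, 0, 0, -16, 0], [25, 0, 0, -16, 0], [25, 0, 0, -16, 0], [25, 0, 0, -16, 0], [25, 0, 0, -16, 0], [25, 0, 0, -10, 0], [25, 0, 0, -4, 0], [25, 0, 0, 3, 0], [25, 0, 0, 10, 0], [25, 0, 0, 18, 0], [25, 0, 0, 26, 0], [25, 0, 0, 34, 0], [25, 0, 0, 34, 0]], "grip_force": 3}}

```text
time: 6.3
position: [0.4347, 0.1801, 0.0536]
tcp_rot: [179.9, -0.0, 104.9]
wrist_force: [-0.1, 0.5, -0.9]
grip_width: 0.0294
finger_force: 2.9
```

Run:
```python
from h import *
c,s=wristcam('w4.png'); print(s['position'],s['wrist_force'],s['moment'],s['grip_width'],s['finger_force'])
t=grab('scene'); a=t['pixels'][200:330,150:350]; b=c['pixels']
cv2.imwrite('pics/c4.png',np.hstack([cv2.resize(a,(400,260)),cv2.resize(b[:400,:],(390,260))]))
```

```text
[0.43465801 0.18013455 0.05358058] [-0.07225272  0.48408327 -0.87540243] [-0.08799225 -0.02990019  0.03685994] 0.029423654473756392 2.9254271535137377
```

View pics/c4.png

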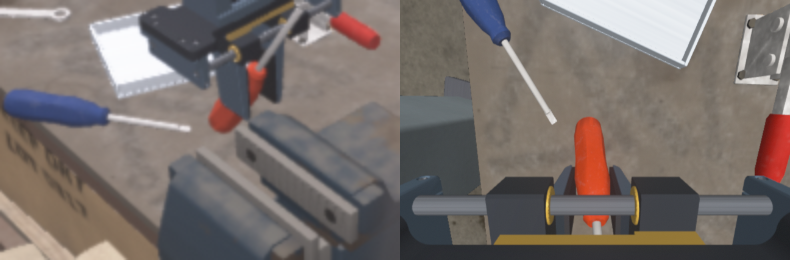

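{"op": "play_rows", "data": {"moves": [[25, 10, 2, 0, 0], [25, 20, 5, 0, 0], [25, 25, 5, -8, 0], [25, 25, 5, -18, 0], [25, 25, 5, -28, 0], [25, 25, 5, -38, 0], [25, 25, 5, -46, 0], [25, 25, 5, -50, 0], [25, 25, 5, -50, 0], [56, 25, 5, -50, 0], [56, 25, 5, -50, 0], [56, 25, 5, -50, 0], [56, 25, 5, -50, 0], [56, 25, 5, -35, 0]]}}

```text
time: 8.15
position: [0.4586, 0.1847, 0.0178]
tcp_rot: [-179.9, 0.0, 104.9]
wrist_force: [-0.4, 0.2, 0.4]
grip_width: 0.056
finger_force: 0.0
```

```bash
cat >> h.py <<'E'
def handle(c,z=.014):
    h=cv2.cvtColor(c['pixels'],cv2.COLOR_BGR2HSV)
    m=((h[...,0]<12)|(h[...,0]>175))&(h[...,1]>180)&(h[...,2]>90); m[:,420:]=0; m[:,:200]=0
    n,l,st,_=cv2.connectedComponentsWithStats(m.astype(np.uint8)); i=1+st[1:,4].argmax()
    ys,xs=np.where(l==i); P=np.array([onz(c,x,y,z)[:2] for x,y in zip(xs,ys)])
    mu=P.mean(0); w,V=np.linalg.eigh(np.cov(P.T)); a=V[:,1]; a=a*-np.sign(a[1]); t=(P-mu)@a
    print(st[i],'mu',mu.round(4),'dir',np.degrees(np.arctan2(a[1],a[0])).round(2),'ends',(mu+a*t.min()).round(4),(mu+a*t.max()).round(4))
E
python3 - <<'E'
from h import *
c,s=wristcam('w5.png'); print(s['position'],s['wrist_force'],s['grip_width'])
handle(c,.02)
E
```

```text
[0.45860044 0.18474899 0.01781905] [-0.4293367   0.19014305  0.40219778] 0.05596742104350987
[ 304  152   57  148 7595] mu [0.4576 0.2168] dir -75.26 ends [0.4481 0.2527] [0.468  0.1771]
```

{"op": "play_rows", "data": {"moves": [[56, -1, 15, 0, 0], [56, -2, 33, 0, 0], [56, -2, 33, -8, 0], [56, -2, 33, -14, 0], [25, -2, 33, -14, 0], [25, -2, 33, -14, 0], [25, -2, 33, -14, 0], [25, -2, 33, -14, 0], [25, -2, 33, -14, 0], [25, -2, 33, -14, 0], [25, -2, 33, -8, 0], [25, -2, 33, -2, 0], [25, -2, 33, 5, 0], [25, -2, 33, 12, 0], [25, -2, 33, 19, 0], [25, -2, 33, 26, 0], [25, -2, 33, 26, 0]], "grip_force": 3}}

```text
time: 10.32
position: [0.4576, 0.2181, 0.0445]
tcp_rot: [179.9, -0.0, 104.9]
wrist_force: [0.4, 0.1, -0.8]
grip_width: 0.0306
finger_force: 3.0
```

Run:
```python
from h import *
c,s=wristcam('w6.png'); print(s['position'],s['wrist_force'],s['moment'],s['grip_width'],s['finger_force'])
t=grab('scene'); a=t['pixels'][200:330,150:350]; b=c['pixels']
cv2.imwrite('pics/c6.png',np.hstack([cv2.resize(a,(400,260)),cv2.resize(b[:400,:],(390,260))]))
```

```text
[0.45761233 0.21813664 0.04450837] [ 0.44756258  0.14845618 -0.80538013] [-0.06052999 -0.04167896  0.00545032] 0.030609684198713863 2.993591175181791
```

View pics/c6.png

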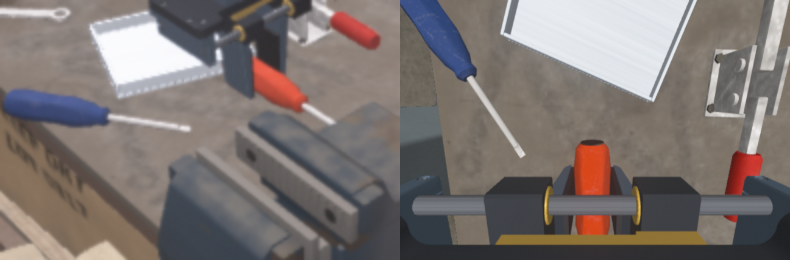

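{"op": "play_rows", "data": {"moves": [[25, 0, 0, 7, 0], [25, 0, 0, 14, 0], [25, 0, 0, 21, 0], [25, 0, 0, 28, 0], [25, 0, 0, 34, 0], [25, 0, 0, 39, 0], [25, 0, 0, 40, 0], [25, 0, 0, 40, 0]]}}

```text
time: 11.42
position: [0.4572, 0.218, 0.0839]
tcp_rot: [-180.0, 0.0, 104.9]
wrist_force: [-0.4, 0.8, -1.1]
grip_width: 0.0306
finger_force: 3.0
```

{"op": "play_rows", "data": {"moves": [[25, 0, 0, 0, 0], [25, 0, 0, 0, 0], [25, 0, 0, 0, 0], [25, 0, 0, 20, 0], [25, 0, 0, 50, 0], [25, 0, 0, 80, 0], [25, 0, 0, 100, 0], [25, 0, 0, 100, 0], [25, 0, 0, 100, 0]], "grip_force": 60}}

```text
time: 12.55
position: [0.4568, 0.2178, 0.183]
tcp_rot: [-179.9, 0.0, 104.9]
wrist_force: [0.7, 0.7, -0.3]
grip_width: 0.0289
finger_force: 60.0
```

```bash
cat >> h.py <<'E'
def slope(yaw=-75.1,name='scene'):
    s=sensors.get_state(); t=grab(name); h=cv2.cvtColor(t['pixels'],cv2.COLOR_BGR2HSV)
    a=np.array([np.cos(np.radians(yaw)),np.sin(np.radians(yaw)),0]); n=np.array([-a[1],a[0],0]); p0=s['position']
    u0,v0=map(int,proj(t,p0+[0,0,.011]))
    m=((h[...,0]<10)|(h[...,0]>175))&(h[...,1]>170)&(h[...,2]>80)
    k=np.zeros_like(m); k[max(v0-70,0):v0+70,max(u0-90,0):u0+90]=1; m&=k
    nn,l,st,_=cv2.connectedComponentsWithStats(m.astype(np.uint8)); Q=[]
    for i in range(1,nn):
        if st[i,4]>25: print('comp',st[i])
    ys,xs=np.where(m)
    for x,y in zip(xs,ys):
        o,d=ray(t,x,y); q=o+d*((p0-o)@n)/(d@n); Q.append([(q-p0)@a,q[2]])
    Q=np.array(Q); 
    print('tcp',p0.round(4),'uv',u0,v0,'n',len(Q)); return Q,t
E
python3 - <<'E'
from h import *
Q,t=slope(); cv2.imwrite('pics/s7.png',t['pixels'])
for lo in np.arange(-.05,.1,.01):
    k=(Q[:,0]>lo)&(Q[:,0]<lo+.01)
    if k.sum()>3: print(round(lo,3),k.sum(),Q[k,1].min().round(4),Q[k,1].max().round(4))
E
```

```text
comp [213 103  24  18 393]
comp [274 167  26  20 167]
tcp [0.4568 0.2178 0.183 ] uv 273 173 n 560
0.0 27 0.1923 0.209
0.01 23 0.1897 0.2091
0.02 25 0.1912 0.2085
0.03 28 0.1916 0.2097
0.04 27 0.1909 0.2078
0.05 25 0.1911 0.2061
0.06 12 0.1944 0.2024
```

Run:
```python
from h import *
t=grab('scene'); im=t['pixels'].astype(int); s=sensors.get_state(); p=s['position']+[0,0,.0105]
y=np.radians(-75.1)
for sl in range(-10,45,5):
    r=np.radians(sl); a=np.array([np.cos(y)*np.cos(r),np.sin(y)*np.cos(r),-np.sin(r)])
    out=[]
    for d in (-.03,.03,.05,.065,.09,.12,.15,.175):
        u,v=proj(t,p+a*d); q=im[int(round(v)),int(round(u))]; out.append('%d,%d:%s'%(u,v,q.tolist()))
    print(sl,' '.join(out))
c,_=wristcam('w8.png'); handle(c,.19)
```

```text
-10 263,170:[87, 76, 70] 284,177:[74, 93, 224] 292,179:[70, 91, 223] 298,181:[81, 95, 189] 308,184:[130, 137, 149] 321,188:[72, 75, 83] 334,193:[50, 50, 81] 345,196:[123, 128, 137]
-5 263,169:[87, 76, 70] 285,178:[66, 84, 208] 292,182:[70, 90, 223] 298,184:[63, 80, 196] 308,189:[125, 132, 144] 321,194:[87, 95, 124] 334,200:[137, 144, 155] 346,205:[135, 140, 151]
0 262,167:[87, 76, 70] 285,180:[63, 80, 196] 292,184:[67, 85, 211] 298,187:[115, 120, 169] 309,193:[221, 220, 225] 321,200:[220, 219, 224] 334,207:[222, 221, 225] 346,213:[180, 180, 189]
5 262,166:[86, 76, 70] 285,181:[62, 77, 187] 292,186:[61, 77, 185] 298,190:[107, 109, 140] 308,197:[139, 144, 155] 321,205:[116, 122, 153] 334,213:[83, 87, 193] 345,221:[126, 133, 145]
10 262,165:[86, 76, 70] 285,182:[60, 74, 176] 292,188:[55, 65, 145] 298,193:[161, 161, 172] 308,200:[170, 169, 175] 320,210:[70, 73, 188] 333,219:[61, 63, 159] 344,228:[117, 125, 137]
15 263,164:[86, 74, 69] 284,183:[59, 72, 170] 292,190:[58, 65, 126] 298,195:[175, 174, 180] 307,204:[179, 178, 183] 319,214:[56, 59, 127] 331,225:[121, 128, 141] 342,234:[122, 129
[... 350 characters left out ...]
3, 129, 140] 337,245:[121, 128, 140]
30 263,161:[85, 74, 68] 283,186:[53, 62, 133] 290,195:[199, 197, 204] 295,201:[172, 170, 175] 304,212:[208, 206, 213] 314,225:[124, 132, 143] 325,238:[118, 123, 134] 334,249:[126, 132, 143]
35 264,160:[85, 74, 68] 283,187:[52, 59, 125] 289,196:[171, 170, 176] 294,203:[146, 144, 150] 302,214:[155, 154, 159] 312,228:[127, 133, 145] 322,242:[121, 127, 137] 330,253:[110, 113, 120]
40 264,159:[85, 74, 68] 282,188:[59, 65, 115] 288,197:[154, 153, 158] 293,204:[133, 132, 136] 300,216:[148, 147, 152] 309,230:[126, 132, 143] 319,244:[122, 129, 141] 326,256:[111, 115, 121]
[ 286  221   59   79 4214] mu [0.4521 0.2305] dir -73.82 ends [0.4461 0.2513] [0.458  0.2102]
```

{"op": "play_rows", "data": {"moves": [[25, 0, 0, 0, 0], [25, 0, 0, 0, 0], [25, 0, 0, 0, 0], [25, 0, 0, 0, 0], [25, 0, 0, 0, 0]], "grip_force": 8}}

```text
time: 13.32
position: [0.4573, 0.218, 0.184]
tcp_rot: [180.0, 0.0, 104.9]
wrist_force: [0.4, -0.1, -0.7]
grip_width: 0.0305
finger_force: 8.0
```

```bash
cat >> h.py <<'E'
def shaft(yaw=-75.1,L=(.08,.165),f=None,off=.0105,rng=(-60,90)):
    s=sensors.get_state(); t=grab('scene',f); im=t['pixels'].min(2).astype(float); p=s['position']+[0,0,off]; y=np.radians(yaw); R=[]
    for sl in np.arange(*rng,1.):
        r=np.radians(sl); a=np.array([np.cos(y)*np.cos(r),np.sin(y)*np.cos(r),-np.sin(r)])
        uv=np.array([proj(t,p+a*d) for d in np.linspace(*L,30)])
        b=[im[int(round(v)),int(round(u))] for u,v in uv]; R.append((np.mean(np.array(b)>165),np.mean(b),sl))
    R.sort(reverse=True); print('tcp',s['position'].round(4),'slope',[(round(a,2),round(b),c) for a,b,c in R[:5]]); return t
E
python3 -c "
from h import *
shaft()"
```

```text
tcp [0.4573 0.218  0.184 ] slope [(np.float64(1.0), 218, np.float64(0.0)), (np.float64(0.97), 199, np.float64(1.0)), (np.float64(0.6), 178, np.float64(-1.0)), (np.float64(0.43), 163, np.float64(2.0)), (np.float64(0.3), 119, np.float64(14.0))]
```

{"op": "play_rows", "data": {"moves": [[25, 0, 0, 0, 0], [25, 0, 0, 0, 0], [25, 0, 0, 0, 0], [25, 0, 0, 0, 0], [25, 0, 0, 0, 0]], "grip_force": 3}}

```text
time: 14.0
position: [0.4573, 0.218, 0.1839]
tcp_rot: [180.0, -0.0, 104.9]
wrist_force: [0.9, 0.0, -0.6]
grip_width: 0.0308
finger_force: 3.0
```

```bash
python3 -c "
from h import *
shaft(f='s9.png')"
```

```text
tcp [0.4573 0.218  0.1839] slope [(np.float64(1.0), 218, np.float64(0.0)), (np.float64(0.97), 202, np.float64(1.0)), (np.float64(0.53), 174, np.float64(-1.0)), (np.float64(0.5), 166, np.float64(2.0)), (np.float64(0.3), 119, np.float64(14.0))]
```

{"op": "play_rows", "data": {"moves": [[25, 12, 10, -20, 0], [25, 12, 10, -65, 0], [25, 12, 10, -110, 0], [25, 12, 10, -145, 0], [25, 12, 10, -165, 0], [25, 12, 10, -175, 0], [25, 12, 10, -180, 0], [25, 12, 10, -180, 0], [45, 12, 10, -180, 0], [45, 12, 10, -180, 0], [45, 12, 10, -180, 0], [25, 12, 10, -180, 0], [25, 12, 10, -180, 0], [25, 12, 10, -180, 0], [25, 12, 10, -180, 0], [25, 12, 10, -170, 0], [25, 12, 10, -160, 0], [25, 12, 10, -150, 0], [25, 12, 10, -140, 0]], "grip_force": 3}}

```text
time: 16.42
position: [0.4694, 0.228, 0.0449]
tcp_rot: [180.0, -0.0, 104.9]
wrist_force: [0.3, -0.4, -0.5]
grip_width: 0.0307
finger_force: 3.0
```

```bash
python3 -c "
from h import *
shaft(f='s10.png')"
```

```text
tcp [0.4694 0.228  0.0449] slope [(np.float64(0.57), 151, np.float64(-42.0)), (np.float64(0.43), 160, np.float64(0.0)), (np.float64(0.43), 156, np.float64(-1.0)), (np.float64(0.4), 154, np.float64(1.0)), (np.float64(0.4), 140, np.float64(-43.0))]
```

{"op": "play_rows", "data": {"moves": [[25, 0, 0, -12, 0], [25, 0, 0, -25, 0], [25, 0, 0, -36, 0], [25, 0, 0, -41, 0], [25, 0, 0, -41, 0], [45, 0, 0, -41, 0], [45, 0, 0, -41, 0], [45, -2, 9, -41, 0], [45, -5, 19, -41, 0], [45, -5, 19, -41, 0], [25, -5, 19, -41, 0], [25, -5, 19, -41, 0], [25, -5, 19, -41, 0], [25, -5, 19, -41, 0], [25, -5, 19, -30, 0], [25, -5, 19, -18, 0], [25, -5, 19, -6, 0], [25, -5, 19, 6, 0], [25, -5, 19, 6, 0]], "grip_force": 3}}

```text
time: 18.85
position: [0.4649, 0.2473, 0.0511]
tcp_rot: [179.9, -0.0, 104.9]
wrist_force: [-0.0, -0.8, -1.5]
grip_width: 0.0306
finger_force: 3.0
```

Run:
```python
from h import *
t=shaft(L=(.105,.13),f='s11.png')
s=sensors.get_state(); p=s['position']+[0,0,.0105]; im=t['pixels']; h=cv2.cvtColor(im,cv2.COLOR_BGR2HSV)
y=np.radians(-75.1)
for sl in range(-10,40,5):
    r=np.radians(sl); a=np.array([np.cos(y)*np.cos(r),np.sin(y)*np.cos(r),-np.sin(r)])
    print(sl,[h[int(v),int(u)].tolist() for u,v in [proj(t,p+a*d) for d in(.04,.06,.08,.1,.12)]])
```

```text
tcp [0.4649 0.2473 0.0511] slope [(np.float64(1.0), 223, np.float64(-34.0)), (np.float64(1.0), 216, np.float64(-35.0)), (np.float64(0.87), 202, np.float64(-36.0)), (np.float64(0.73), 200, np.float64(-33.0)), (np.float64(0.67), 174, np.float64(-48.0))]
-10 [[4, 168, 224], [4, 111, 175], [10, 33, 141], [10, 31, 147], [12, 33, 138]]
-5 [[4, 163, 224], [4, 163, 203], [12, 33, 139], [9, 30, 136], [11, 35, 145]]
0 [[4, 168, 225], [4, 172, 219], [5, 67, 148], [10, 28, 135], [12, 35, 144]]
5 [[4, 171, 224], [4, 165, 218], [4, 162, 191], [12, 33, 138], [12, 35, 144]]
10 [[4, 173, 217], [4, 172, 212], [4, 172, 211], [11, 34, 142], [11, 34, 141]]
15 [[4, 168, 204], [4, 172, 203], [4, 172, 217], [174, 6, 227], [128, 8, 130]]
20 [[3, 165, 187], [4, 166, 183], [4, 170, 174], [7, 24, 139], [120, 9, 115]]
25 [[4, 168, 184], [4, 168, 170], [4, 162, 151], [11, 34, 143], [120, 10, 101]]
30 [[4, 166, 181], [4, 163, 156], [10, 42, 139], [170, 7, 103], [140, 7, 113]]
35 [[4, 167, 177], [4, 115, 133], [13, 35, 137], [0, 6, 119], [0, 6, 121]]
```

{"op": "play_rows", "data": {"moves": [[25, 0, 0, 10, 0], [25, 0, 0, 20, 0], [25, 0, 0, 30, 0], [25, 0, 0, 40, 0], [25, 0, 0, 48, 0], [25, 0, 0, 48, 0], [25, 0, 0, 48, 0]]}}

```text
time: 19.77
position: [0.4641, 0.2469, 0.0977]
tcp_rot: [-180.0, 0.0, 104.9]
wrist_force: [-0.7, -0.2, -0.7]
grip_width: 0.0299
finger_force: 3.0
```

{"op": "play_rows", "data": {"moves": [[25, 0, 0, 0, 0], [25, 0, 0, 0, 0], [25, 0, 0, 0, 0], [25, 0, 0, 20, 0], [25, 0, 0, 60, 0], [25, 0, 0, 90, 0], [25, 0, 0, 100, 0], [25, 0, 0, 100, 0]], "grip_force": 60}}

```text
time: 20.78
position: [0.4643, 0.247, 0.1978]
tcp_rot: [180.0, -0.0, 104.9]
wrist_force: [0.1, 0.2, -0.7]
grip_width: 0.0287
finger_force: 60.0
```

Run:
```python
from h import *
t=shaft(L=(.1,.19),f='s12.png')
```

```text
tcp [0.4643 0.247  0.1978] slope [(np.float64(0.93), 190, np.float64(32.0)), (np.float64(0.9), 183, np.float64(33.0)), (np.float64(0.63), 176, np.float64(31.0)), (np.float64(0.4), 152, np.float64(30.0)), (np.float64(0.33), 141, np.float64(89.0))]
```

Run:
```python
from h import *
s=sensors.get_state(); t=grab('scene'); im=t['pixels'].min(2); p=s['position']+[0,0,.0105]; y=np.radians(-75.1)
for sl in (31.5,32.5,33.5):
    r=np.radians(sl); a=np.array([np.cos(y)*np.cos(r),np.sin(y)*np.cos(r),-np.sin(r)])
    print(sl,[(int(d*1000),int(im[int(round(v)),int(round(u))])) for d in np.arange(.08,.23,.005) for u,v in [proj(t,p+a*d)]])
r=np.radians(32.5)
print(proj(t,p),proj(t,p+.2*np.array([np.cos(y)*np.cos(r),np.sin(y)*np.cos(r),-np.sin(r)])))
c,_=wristcam(); handle(c,.2)
```

```text
31.5 [(80, 65), (85, 83), (90, 207), (95, 201), (100, 210), (105, 202), (110, 205), (115, 203), (120, 197), (125, 201), (130, 198), (135, 195), (140, 195), (145, 188), (150, 189), (155, 188), (160, 185), (165, 157), (170, 188), (175, 183), (180, 158), (185, 134), (190, 132), (195, 124), (200, 121), (205, 121), (210, 123), (215, 117), (220, 110), (225, 105), (230, 103)]
32.5 [(80, 59), (85, 135), (90, 191), (95, 201), (100, 191), (105, 202), (110, 193), (115, 184), (120, 197), (125, 201), (130, 184), (135, 188), (140, 194), (145, 191), (150, 193), (155, 188), (160, 183), (165, 191), (170, 188), (175, 178), (180, 184), (185, 179), (190, 148), (195, 123), (200, 120), (205, 121), (210, 122), (215, 113), (220, 113), (225, 107), (230, 102)]
33.5 [(80, 59), (85, 73), (90, 191), (95, 163), (100, 172), (105, 185), (110, 167), (115, 184), (120, 181), (125, 168), (130, 184), (135, 188), (140, 158), (145, 176), (150, 158), (155, 174), (160, 170), (165, 156), (170, 171), (175, 178), (180, 156), (185, 137), (190, 153), (195, 118), (200, 122), (205, 123), (210, 113), (215, 116), (220, 115), (225, 107), (230, 103)]
(np.float64(269.94382335158593), np.float64(159.05790017010958)) (np.float64(335.8862524180012), np.float64(246.76657035414223))
[ 292  332   47   29 1210] mu [0.4722 0.2101] dir -165.57 ends [0.4847 0.2133] [0.4595 0.2068]
```

{"op": "play_rows", "data": {"moves": [[25, 20, -7, 5, 0.05], [25, 45, -15, 5, 0.106], [25, 70, -24, 0, 0.106], [25, 90, -31, -10, 0.106], [25, 90, -31, -25, 0.106], [25, 90, -31, -40, 0.106], [25, 90, -31, -40, 0.106], [25, 90, -31, -40, 0.106]]}}

```text
time: 21.92
position: [0.5541, 0.2163, 0.1581]
tcp_rot: [180.0, 0.0, 111.0]
wrist_force: [-0.1, 0.4, -1.3]
grip_width: 0.0285
finger_force: 60.0
```

Run:
```python
from h import *
t=shaft(yaw=-69,L=(.1,.18),f='s13.png'); s=sensors.get_state(); print(s['tcp_rot'],s['wrist_force'])
im=t['pixels'].min(2); p=s['position']+[0,0,.0105]; y=np.radians(-69)
for sl in (31.5,32.5,33.5):
    r=np.radians(sl); a=np.array([np.cos(y)*np.cos(r),np.sin(y)*np.cos(r),-np.sin(r)])
    print(sl,[(int(d*1000),int(im[int(round(v)),int(round(u))])) for d in np.arange(.15,.21,.003) for u,v in [proj(t,p+a*d)]])
# predicted model points
ub=np.array([.2504,-.9681,0]);vb=np.array([.9681,.2504,0]); o=np.array([.6265,.0129,0])
for n,q in dict(rail_l=(-68,28,51.5),rail_r=(-68,-28,51.5),covFL=(-40,30,52),covFR=(-40,-30,52),notch=(-40,0,43)).items(): print(n,np.round(proj(t,o+(ub*q[0]+vb*q[1]+[0,0,q[2]])/1000),1))
u,v=proj(t,p+.194*a); print('tip',u,v)
x0,y0=int(u)-70,int(v)-60; cr=t['pixels'][y0:y0+120,x0:x0+160]; print(x0,y0); cv2.imwrite('pics/c13.png',cv2.resize(cr,None,fx=5,fy=5,interpolation=cv2.INTER_CUBIC))
```

```text
tcp [0.5541 0.2163 0.1581] slope [(np.float64(0.97), 178, np.float64(32.0)), (np.float64(0.7), 179, np.float64(-35.0)), (np.float64(0.67), 179, np.float64(-24.0)), (np.float64(0.67), 172, np.float64(-36.0)), (np.float64(0.63), 183, np.float64(-26.0))]
[ 1.79961425e+02 -2.19829221e-04  1.10982097e+02] [ 0.45992396  0.39619095 -0.41108939]
31.5 [(150, 157), (153, 147), (156, 142), (159, 165), (162, 154), (165, 152), (168, 145), (171, 141), (174, 171), (177, 155), (180, 148), (183, 125), (186, 124), (189, 159), (192, 120), (195, 104), (198, 105), (201, 112), (204, 114), (207, 115)]
32.5 [(150, 173), (153, 173), (156, 174), (159, 172), (162, 165), (165, 169), (168, 169), (171, 169), (174, 172), (177, 162), (180, 166), (183, 179), (186, 157), (189, 174), (192, 137), (195, 127), (198, 103), (201, 108), (204, 116), (207, 117)]
33.5 [(150, 162), (153, 146), (156, 148), (159, 151), (162, 154), (165, 157), (168, 143), (171, 162), (174, 163), (177, 162), (180, 156), (183, 159), (186, 144), (189, 161), (192, 114), (195, 109), (198, 101), (201, 101), (204, 113), (207, 117)]
rail_l [392. 246.]
rail_r [373.  258.8]
covFL [404.3 251.8]
covFR [383.9 265.9]
notch [393.8 262.5]
tip 388.5599228650272 251.33256335249195
318 191
```

View pics/c13.png

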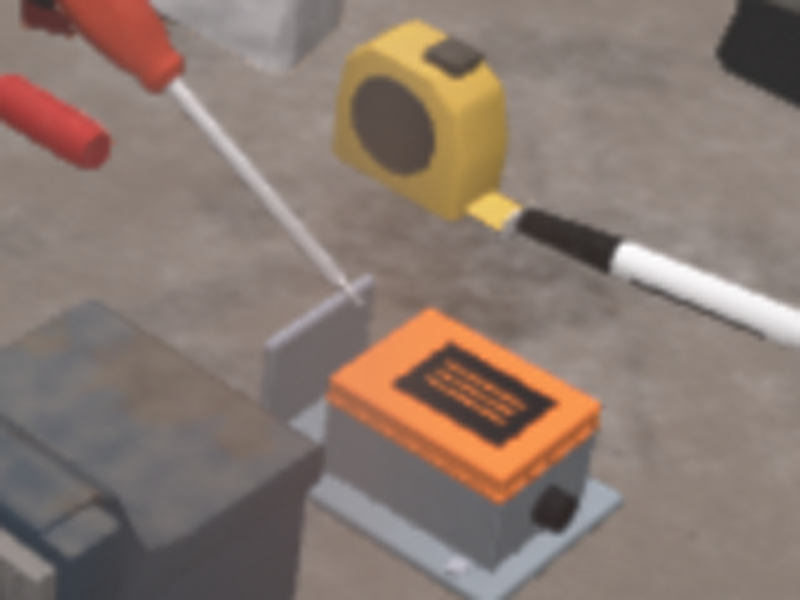

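{"op": "play_rows", "data": {"moves": [[25, 0, 0, -8, 0], [25, 0, 0, -15, 0], [25, 0, 0, -18, 0], [25, 1, -4, -21, 0], [25, 2, -8, -24, 0], [25, 3, -12, -26.5, 0], [25, 4, -15, -28.5, 0], [25, 4, -15, -28.5, 0]]}}

```text
time: 22.98
position: [0.5583, 0.2007, 0.1293]
tcp_rot: [-180.0, 0.0, 111.0]
wrist_force: [0.4, -0.1, -1.6]
grip_width: 0.0279
finger_force: 60.0
```

Run:
```python
from h import *
t=shaft(yaw=-69,L=(.1,.16),f='s14.png'); s=sensors.get_state(); print(s['position'],s['wrist_force'],s['moment'])
```

```text
tcp [0.5583 0.2007 0.1293] slope [(np.float64(0.97), 178, np.float64(32.0)), (np.float64(0.7), 178, np.float64(-48.0)), (np.float64(0.7), 172, np.float64(-51.0)), (np.float64(0.67), 186, np.float64(-41.0)), (np.float64(0.67), 184, np.float64(-37.0))]
[0.5583143  0.20086912 0.1294138 ] [-0.01465309 -0.17718086 -0.21406702] [-0.01732182 -0.0079617   0.00253434]
```

Run:
```python
from h import *
t=cv2.imread('pics/s13.png'); t2=cv2.imread('pics/s14.png'); c=grab('scene')
for im,p in((t,[.5541,.2163,.1581]),(t2,[.5583,.2008,.1294])):
    p=np.array(p)+[0,0,.0105]; y=np.radians(-69); r=np.radians(32.3); a=np.array([np.cos(y)*np.cos(r),np.sin(y)*np.cos(r),-np.sin(r)])
    S=cv2.cvtColor(im,cv2.COLOR_BGR2HSV)[...,1]
    print([(int(d*1000),int(cv2.getRectSubPix(S,(1,1),tuple(map(float,proj(c,p+a*d))))[0,0])) for d in np.arange(.074,.1,.002)])
```

```text
[(74, 160), (76, 160), (78, 160), (80, 161), (82, 157), (84, 142), (86, 83), (88, 16), (90, 10), (92, 10), (94, 10), (96, 11), (98, 10), (100, 10)]
[(74, 160), (76, 160), (78, 160), (80, 161), (82, 159), (84, 143), (86, 78), (88, 16), (90, 10), (92, 11), (94, 11), (96, 11), (98, 10), (100, 11)]
```

{"op": "play_rows", "data": {"moves": [[25, 0, 0, 0, 0]], "grip_force": 25}}

```text
time: 23.2
position: [0.5583, 0.2011, 0.1295]
tcp_rot: [180.0, -0.0, 111.0]
wrist_force: [-1.2, 0.2, -0.6]
grip_width: 0.0296
finger_force: 25.0
```

{"op": "play_rows", "data": {"moves": [[25, 0.5, -2, -1.2, 0], [25, 1, -3.5, -2.3, 0], [25, 1, -3.5, -2.3, 0]]}}

```text
time: 23.58
position: [0.5592, 0.1974, 0.127]
tcp_rot: [-180.0, -0.0, 111.0]
wrist_force: [0.4, 0.8, -1.1]
grip_width: 0.0294
finger_force: 25.0
```

Run:
```python
from h import *
t=grab('top'); c=grab('wrist'); T=np.eye(4); T[:3,:3]=Ro.from_euler('xyz',[180,0,103.19],degrees=True).as_matrix(); T[:3,3]=[.44116,.20757,.25391]
W=np.linalg.inv(T@c['mount'])
def tri(a,b):
    o1,d1=ray(c,*a,W); o2,d2=ray(t,*b); k=np.linalg.lstsq(np.c_[d1,-d2],o2-o1,rcond=None)[0]; p,q=o1+d1*k[0],o2+d2*k[1]; return ((p+q)/2).round(3),np.linalg.norm(p-q).round(4)
print('black end',tri((505,187),(217,209)),tri((500,150),(231,203)))
print('toggle end',tri((447,233),(268,215)))
s=sensors.get_state(); print(s['position'],s['wrist_force'])
```

```text
black end (array([0.589, 0.299, 0.149]), np.float64(0.0339)) (array([0.618, 0.31 , 0.051]), np.float64(0.0219))
toggle end (array([0.593, 0.22 , 0.051]), np.float64(0.0004))
[0.55927808 0.19748207 0.12711284] [ 0.64402774 -0.17158509 -0.4675946 ]
```

{"op": "play_rows", "data": {"moves": [[25, -1, 3, -5, 0], [25, -2, 5.5, -10, 0], [25, -3.2, 8.3, -14.6, 0], [25, -4, 10.5, -19, 0], [25, -5, 12.8, -24, 0], [25, -5.7, 14.8, -29.3, 0], [25, -5.7, 14.8, -29.3, 0]]}}

```text
time: 24.55
position: [0.5534, 0.2125, 0.0975]
tcp_rot: [-180.0, -0.0, 111.0]
wrist_force: [-1.0, 0.3, 1.7]
grip_width: 0.0293
finger_force: 25.0
```

Run:
```python
from h import *
t=shaft(yaw=-69,L=(.1,.14),f='s15.png'); s=sensors.get_state(); print(s['position'],s['wrist_force'],s['moment'])
```

```text
tcp [0.5534 0.2125 0.0975] slope [(np.float64(1.0), 197, np.float64(20.0)), (np.float64(0.8), 190, np.float64(19.0)), (np.float64(0.8), 178, np.float64(21.0)), (np.float64(0.4), 169, np.float64(-53.0)), (np.float64(0.4), 166, np.float64(-52.0))]
[0.55351934 0.21242799 0.0977265 ] [ 0.22944849 -0.45967754  1.7377405 ] [-0.08637537 -0.01535044  0.00178049]
```

{"op": "play_rows", "data": {"moves": [[25, -0.7, 1.9, -5, 0], [25, -1.4, 3.6, -10.2, 0], [25, -2, 5.2, -15.5, 0], [25, -2.4, 6.4, -20.6, 0], [25, -2.9, 7.6, -26, 0], [25, -3.3, 8.5, -31.3, 0], [25, -3.3, 8.5, -31.3, 0]]}}

```text
time: 25.48
position: [0.5499, 0.221, 0.066]
tcp_rot: [-180.0, -0.0, 111.0]
wrist_force: [-1.7, 5.0, 0.8]
grip_width: 0.0293
finger_force: 25.0
```

```bash
cat >> h.py <<'E'
def cov(im):
    h=cv2.cvtColor(im,cv2.COLOR_BGR2HSV)[235:310,370:450]
    m=((h[...,0]>5)&(h[...,0]<22)&(h[...,1]>150)&(h[...,2]>120)).astype(np.uint8)
    n,l,st,ce=cv2.connectedComponentsWithStats(m); i=1+st[1:,4].argmax(); ys,xs=np.where(l==i)
    print('cover px',st[i]+[370,235,0,0,0],'top',xs[ys.argmin()]+370,ys.min()+235,'left',xs.min()+370,ys[xs.argmin()]+235,'right',xs.max()+370,ys[xs.argmax()]+235,'bot',xs[ys.argmax()]+370,ys.max()+235)
E
python3 - <<'E'
from h import *
for f in('s13','s15'): cov(cv2.imread(f'pics/{f}.png'))
t=shaft(yaw=-69,L=(.1,.14),f='s16.png'); cov(t['pixels']); s=sensors.get_state(); print(s['position'],s['wrist_force'],s['moment'])
E
```

```text
cover px [385 253  53  38 738] top 403 253 left 385 266 right 437 272 bot 416 290
cover px [385 252  53  39 746] top 403 252 left 385 265 right 437 272 bot 416 290
tcp [0.5499 0.221  0.066 ] slope [(np.float64(1.0), 206, np.float64(7.0)), (np.float64(1.0), 196, np.float64(8.0)), (np.float64(0.57), 174, np.float64(6.0)), (np.float64(0.53), 163, np.float64(-54.0)), (np.float64(0.47), 160, np.float64(-50.0))]
cover px [387 250  52  42 764] top 405 250 left 387 262 right 438 272 bot 418 291
[0.55007029 0.22102661 0.06631819] [-1.33307972  4.36143903  0.47499585] [0.64238163 0.29655015 0.03407314]
```

{"op": "play_rows", "data": {"moves": [[25, -0.7, 1.9, 0, 0], [25, -1, 2.6, -4, 0], [25, -1.1, 2.9, -8, 0], [25, -1.1, 2.9, -8, 0]]}}

```text
time: 26.02
position: [0.549, 0.2237, 0.0582]
tcp_rot: [-180.0, -0.0, 111.0]
wrist_force: [-0.4, 1.4, 1.2]
grip_width: 0.0297
finger_force: 25.0
```

Run:
```python
from h import *
t=shaft(yaw=-69,L=(.1,.14),f='s17.png'); cov(t['pixels']); s=sensors.get_state(); print(s['position'],s['wrist_force'],s['moment'])
```

```text
tcp [0.549  0.2237 0.0582] slope [(np.float64(1.0), 205, np.float64(5.0)), (np.float64(0.93), 198, np.float64(4.0)), (np.float64(0.8), 176, np.float64(6.0)), (np.float64(0.47), 156, np.float64(-53.0)), (np.float64(0.47), 154, np.float64(-52.0))]
cover px [387 249  52  43 769] top 406 249 left 387 262 right 438 272 bot 418 291
[0.549156   0.22371665 0.05839403] [-0.2521469   1.74635802  1.08388887] [ 0.0410407   0.00797353 -0.02345695]
```

{"op": "play_rows", "data": {"moves": [[25, 0, 0, -3, 0], [25, 0, 0.5, -6, 0], [25, 0, 0.5, -6, 0]]}}

```text
time: 26.45
position: [0.5491, 0.2241, 0.0523]
tcp_rot: [-180.0, 0.0, 111.0]
wrist_force: [-1.2, 0.5, 1.6]
grip_width: 0.0293
finger_force: 25.0
```

Run:
```python
from h import *
t=shaft(yaw=-69,L=(.1,.14),f='s18.png'); cov(t['pixels']); s=sensors.get_state(); print(s['position'],s['wrist_force'],s['moment'])
ub=np.array([.2504,-.9681,0]);vb=np.array([.9681,.2504,0]); o=np.array([.6265,.0129,0])
for z in(52,58,62): print(z,[np.round(proj(t,o+(ub*-40+vb*q+[0,0,z])/1000),1) for q in(30,-30)])
```

```text
tcp [0.5491 0.2241 0.0523] slope [(np.float64(1.0), 205, np.float64(3.0)), (np.float64(0.93), 196, np.float64(2.0)), (np.float64(0.87), 178, np.float64(4.0)), (np.float64(0.5), 149, np.float64(-53.0)), (np.float64(0.47), 151, np.float64(-54.0))]
cover px [387 249  52  43 777] top 406 249 left 387 262 right 438 272 bot 418 291
[0.54920878 0.2241426  0.05245384] [-0.43823027  0.71009799  2.5668712 ] [-0.19375705 -0.04721639 -0.04403972]
52 [array([404.3, 251.8]), array([383.9, 265.9])]
58 [array([404.6, 249.3]), array([384.2, 263.4])]
62 [array([404.8, 247.6]), array([384.4, 261.7])]
```

{"op": "play_rows", "data": {"moves": [[25, -1.5, 4, 0.3, 0], [25, -3, 8, 0.5, 0], [25, -4.5, 12, 0.8, 0], [25, -6, 16, 1, 0], [25, -8, 20, 1, 0], [25, -8, 20, 10, 0], [25, -8, 20, 25, 0], [25, -8, 20, 45, 0], [25, -15, 20, 65, 0], [25, -15, 20, 65, 0]]}}

```text
time: 27.75
position: [0.5351, 0.2446, 0.1199]
tcp_rot: [179.8, -0.0, 111.0]
wrist_force: [0.1, -0.8, -0.4]
grip_width: 0.0294
finger_force: 25.0
```

Run:
```python
from h import *
t=shaft(yaw=-69,L=(.1,.18),f='s19.png'); cov(t['pixels']); s=sensors.get_state(); print(s['position'],s['wrist_force'],s['moment'])
```

```text
tcp [0.5351 0.2446 0.1199] slope [(np.float64(1.0), 204, np.float64(6.0)), (np.float64(1.0), 189, np.float64(7.0)), (np.float64(0.53), 179, np.float64(-34.0)), (np.float64(0.53), 177, np.float64(-35.0)), (np.float64(0.53), 173, np.float64(-36.0))]
cover px [387 250  52  42 777] top 405 250 left 387 262 right 438 272 bot 418 291
[0.53475369 0.24437885 0.11877009] [ 0.21952489  0.17209396 -0.84279945] [-0.02753522  0.08346292 -0.02393248]
```

{"op": "play_rows", "data": {"moves": [[25, -25, 1, 0, -0.05], [25, -50, 2, 0, -0.106], [25, -70, 2, -20, -0.106], [25, -70, 2, -55, -0.106], [25, -70, 2, -85, -0.106], [25, -70, 2, -100, -0.106], [25, -70, 2, -100, -0.106]]}}

```text
time: 28.68
position: [0.4637, 0.2459, 0.0167]
tcp_rot: [-179.9, 0.0, 104.9]
wrist_force: [0.6, -0.7, -1.3]
grip_width: 0.0293
finger_force: 25.0
```

{"op": "play_rows", "data": {"moves": [[25, 0, 0, -4, 0], [25, 0, 0, -8, 0], [25, 0, 0, -12, 0], [25, 0, 0, -15, 0], [25, 0, 0, -15, 0], [45, 0, 0, -15, 0], [60, 0, 0, -15, 0], [60, 0, 0, -15, 0], [60, 0, 0, 0, 0], [75, 0, 0, 40, 0], [91, 0, 0, 90, 0], [91, 0, 0, 140, 0], [91, 0, 0, 190, 0], [91, 0, 0, 200, 0], [91, 0, 0, 200, 0]], "grip_force": 4}}

```text
time: 30.55
position: [0.4642, 0.2462, 0.2182]
tcp_rot: [179.9, -0.0, 104.9]
wrist_force: [-0.5, 0.2, -0.8]
grip_width: 0.0913
finger_force: 0.0
```

Run:
```python
from h import *
c,s=wristcam('w20.png'); print(s['position'],s['wrist_force'],s['tcp_rot'],s['time']); handle(c,.014)
c=grab('scene'); cov(c['pixels'])
```

```text
[0.4641697  0.24620017 0.21817115] [-0.52407785  0.22495463 -0.76909281] [ 1.79925436e+02 -1.35134720e-02  1.04897542e+02] 30.55
[ 304  201   24   87 1757] mu [0.4718 0.2134] dir -74.53 ends [0.4589 0.26  ] [0.4868 0.1591]
cover px [387 250  52  42 777] top 405 250 left 387 262 right 438 272 bot 418 291
```

{"op": "play_rows", "data": {"moves": [[91, 30, -45, 0, 0], [91, 65, -95, 0, 0], [91, 100, -145, 0, 0], [91, 130, -190, 0, 0], [91, 155, -225, -5, 0], [91, 163, -236, -30, 0], [91, 163, -236, -80, 0], [91, 163, -236, -130, 0], [91, 163, -236, -160, -0.007], [91, 163, -236, -178, -0.007], [91, 163, -236, -180, -0.007]]}}

```text
time: 32.02
position: [0.6262, 0.0102, 0.036]
tcp_rot: [-179.9, -0.0, 104.5]
wrist_force: [0.7, 0.0, -0.3]
grip_width: 0.091
finger_force: 0.0
```

Run:
```python
from h import *
c,s=wristcam('w21.png'); print(s['position'],s['wrist_force'],s['tcp_rot'],s['time'])
h=cv2.cvtColor(c['pixels'],cv2.COLOR_BGR2HSV); m=((h[...,0]>5)&(h[...,0]<22)&(h[...,1]>180)&(h[...,2]>120)).astype(np.uint8); m[340:]=0
n,l,st,ce=cv2.connectedComponentsWithStats(m); i=1+st[1:,4].argmax(); print(st[i])
for v in range(st[i][1],st[i][1]+st[i][3],6):
    x=np.where(l[v]==i)[0]
    if len(x): print(v,x.min(),x.max(),onz(c,x.min(),v,.058).round(4),onz(c,x.max(),v,.058).round(4))
```

```text
[0.62620985 0.01021736 0.03602498] [ 0.67287663  0.01657784 -0.29740901] [-1.79855372e+02 -3.99951788e-02  1.04505655e+02] 32.025
[ 253  214  132   86 7835]
214 256 380 [0.5889 0.0431 0.058 ] [0.6433 0.0572 0.058 ]
220 255 382 [0.589  0.0403 0.058 ] [0.645  0.0548 0.058 ]
226 253 384 [0.5887 0.0373 0.058 ] [0.6467 0.0523 0.058 ]
232 253 383 [0.5893 0.0345 0.058 ] [0.6471 0.0495 0.058 ]
238 254 382 [0.5903 0.0319 0.058 ] [0.6475 0.0467 0.058 ]
244 254 382 [0.5909 0.0291 0.058 ] [0.6483 0.0439 0.058 ]
250 255 382 [0.592  0.0263 0.058 ] [0.6492 0.0412 0.058 ]
256 255 381 [0.5926 0.0235 0.058 ] [0.6496 0.0382 0.058 ]
262 256 381 [0.5936 0.0207 0.058 ] [0.6505 0.0354 0.058 ]
268 256 380 [0.5942 0.0178 0.058 ] [0.6509 0.0325 0.058 ]
274 257 380 [0.5953 0.0149 0.058 ] [0.6518 0.0296 0.058 ]
280 257 379 [0.596 0.012 0.058] [0.6523 0.0265 0.058 ]
286 258 379 [0.5971 0.0091 0.058 ] [0.6532 0.0236 0.058 ]
292 258 378 [0.5977 0.006  0.058 ] [0.6536 0.0205 0.058 ]
298 259 378 [0.5988 0.0031 0.058 ] [0.6546 0.0175 0.058 ]
```

{"op": "play_rows", "data": {"moves": [[70, 0, 0, 0, 0], [55, 0, 0, 0, 0], [50, 0, 0, 0, 0], [50, 0, 0, 0, 0], [50, 0, 0, 0, 0], [50, 0, 0, 0, 0], [50, 0, 0, 6, 0], [50, 0, 0, 15, 0], [50, 0, 0, 27, 0], [50, 0, 0, 40, 0], [50, 0, 0, 55, 0], [50, 0, 0, 55, 0]], "grip_force": 15}}

```text
time: 33.58
position: [0.6281, 0.0102, 0.0942]
tcp_rot: [179.9, 0.0, 104.5]
wrist_force: [-0.1, -0.4, -1.5]
grip_width: 0.0599
finger_force: 15.0
```

Run:
```python
from h import *
c,s=wristcam('w22.png'); print(s['position'],s['wrist_force'],s['tcp_rot'],s['time'])
h=cv2.cvtColor(c['pixels'],cv2.COLOR_BGR2HSV); m=((h[...,0]>5)&(h[...,0]<22)&(h[...,1]>180)&(h[...,2]>120)).astype(np.uint8); m[340:]=0
n,l,st,ce=cv2.connectedComponentsWithStats(m); i=1+st[1:,4].argmax(); print(st[i])
t=grab('scene','s22.png'); h=cv2.cvtColor(t['pixels'],cv2.COLOR_BGR2HSV)[190:310,350:470]; m=((h[...,0]>5)&(h[...,0]<22)&(h[...,1]>150)&(h[...,2]>120)).astype(np.uint8)
n,l,st,ce=cv2.connectedComponentsWithStats(m); 
for i in range(1,n):
  if st[i,4]>60: print(st[i]+[350,190,0,0,0])
```

```text
[0.62806771 0.01019045 0.09416575] [-0.12406994 -0.43775587 -1.48077906] [1.79868565e+02 3.66822695e-02 1.04497189e+02] 33.575
[ 251  212  130   88 7851]
[414 234  30  40 464]
```

{"op": "play_rows", "data": {"moves": [[50, -3, 25, 6, 0], [50, -7, 60, 10, 0], [50, -14, 100, 10, 0], [50, -27, 135, 10, 0], [50, -52, 172, 10, 0], [50, -85, 210, 10, -0.07], [50, -120, 250, 10, -0.16], [50, -155, 290, 10, -0.26], [50, -180, 325, 10, -0.34], [50, -195, 347, 10, -0.36], [50, -199, 352, 0, -0.36], [50, -199, 352, -25, -0.36], [50, -199, 352, -50, -0.36], [50, -199, 352, -60, -0.36], [50, -199, 352, -60, -0.36]]}}

```text
time: 35.55
position: [0.428, 0.3615, 0.0318]
tcp_rot: [-179.9, 0.1, 83.9]
wrist_force: [-0.1, -0.2, -0.5]
grip_width: 0.06
finger_force: 15.0
```

Run:
```python
from h import *
c,s=wristcam('w23.png'); print(s['position'],s['wrist_force'],s['tcp_rot'],s['time'])
im=c['pixels']; h=cv2.cvtColor(im,cv2.COLOR_BGR2HSV); m=((h[...,0]>5)&(h[...,0]<22)&(h[...,1]>180)&(h[...,2]>120)).astype(np.uint8); m[340:]=0
n,l,st,ce=cv2.connectedComponentsWithStats(m); i=1+st[1:,4].argmax(); print(st[i])
g=((h[...,1]<40)&(h[...,2]>185)).astype(np.uint8); n,l,st,ce=cv2.connectedComponentsWithStats(g)
for i in range(1,n):
    if st[i,4]>1500: print(st[i]); ys,xs=np.where(l==i); 
t=grab('top'); h=cv2.cvtColor(t['pixels'],cv2.COLOR_BGR2HSV); T=t['pixels']
for n_,P in [('c',[.429,.362,.018])]: print(proj(t,P))
```

```text
[0.42803306 0.36153498 0.03180827] [-0.14281733 -0.22169108 -0.52832354] [-1.79934231e+02  6.44961352e-02  8.38539798e+01] 35.55
[ 252  213  128   87 7176]
[   4    0  154   79 2945]
[ 554  156   40  114 2535]
[  185   162   269   133 19088]
(np.float64(203.0148980975859), np.float64(291.19259287722616))
```

{"op": "play_rows", "data": {"moves": [[50, 0, 0, -3, 0], [50, 0, 0, -6, 0], [50, 0, 0, -8, 0], [50, 0, 0, -10, 0], [50, 0, 0, -11, 0], [50, 0, 0, -12, 0], [50, 0, 0, -12, 0]], "grip_force": 5}}

```text
time: 36.52
position: [0.4282, 0.3622, 0.0205]
tcp_rot: [180.0, 0.0, 83.9]
wrist_force: [0.8, 0.7, 2.2]
grip_width: 0.0599
finger_force: 5.0
```

```bash
cat > t.py <<'E'
from h import *
c,s=wristcam(); print(s['position'],s['wrist_force'],s['moment'],s['time'],s['grip_width'])
im=c['pixels']; h=cv2.cvtColor(im,cv2.COLOR_BGR2HSV); m=((h[...,0]>5)&(h[...,0]<22)&(h[...,1]>180)&(h[...,2]>120)).astype(np.uint8); m[340:]=0
n,l,st,ce=cv2.connectedComponentsWithStats(m); i=1+st[1:,4].argmax(); print(st[i])
E
python3 t.py
```

```text
[0.42821073 0.36217454 0.02050007] [0.7574708  0.6737792  2.22861713] [ 0.09754048 -0.03500131  0.03900315] 36.525 0.059942182273815384
[ 253  213  125   87 7190]
```

{"op": "play_rows", "data": {"moves": [[50, 0, 0, -1, 0], [50, 0, 0, -2, 0], [50, 0, 0, -3, 0], [50, 0, 0, -4, 0], [50, 0, 0, -4, 0]], "grip_force": 3}}

```text
time: 37.2
position: [0.4282, 0.3621, 0.0164]
tcp_rot: [-180.0, 0.0, 83.9]
wrist_force: [1.4, 0.8, 0.6]
grip_width: 0.0606
finger_force: 3.0
```

```bash
python3 t.py
```

```text
[0.42815729 0.36214199 0.01639658] [1.41203363 0.84369333 0.57929783] [ 0.01320467 -0.1086493   0.02124837] 37.2 0.060557372638818704
[ 252  214  128   86 7388]
```

Release gently, rise, and look.

{"op": "play_rows", "data": {"moves": [[66, 0, 0, 0, 0], [74, 0, 0, 0, 0], [76, 0, 0, 0, 0], [76, 0, 0, 0, 0], [76, 0, 0, 15, 0], [76, 0, 0, 45, 0], [85, 0, 0, 100, 0], [91, 0, -50, 160, 0], [91, 0, -95, 200, 0], [91, 0, -100, 200, 0], [91, 0, -100, 200, 0]]}}

```text
time: 38.62
position: [0.4284, 0.2619, 0.2173]
tcp_rot: [179.9, -0.1, 83.8]
wrist_force: [0.1, 1.2, -0.8]
grip_width: 0.0907
finger_force: 0.0
```

Run:
```python
from h import *
c,s=wristcam('w24.png'); print(s['position'],s['wrist_force'],s['time'])
def outl(c,sl,z,n):
    im=c['pixels']; h=cv2.cvtColor(im,cv2.COLOR_BGR2HSV); m=((h[...,0]>5)&(h[...,0]<22)&(h[...,1]>150)&(h[...,2]>120)).astype(np.uint8); k=np.zeros_like(m); k[sl]=1; m&=k
    nn,l,st,ce=cv2.connectedComponentsWithStats(m); i=1+st[1:,4].argmax()
    q=cv2.boxPoints(cv2.minAreaRect(cv2.findNonZero((l==i).astype(np.uint8)))); P=np.array([onz(c,u,v,z)[:2] for u,v in q])
    print(n,st[i],P.mean(0).round(4),[np.linalg.norm(P[j]-P[j-1]).round(4) for j in range(4)],np.degrees(np.arctan2(*(P[1]-P[0])[::-1])).round(1))
    return q
outl(c,np.s_[0:260,:],.040,'wrist')
t=grab('scene','s24.png'); q=outl(t,np.s_[150:260,180:300],.040,'scene')
# expected corners of upright cover in the scene
y=np.radians(-96.1); a=np.array([np.cos(y),np.sin(y),0]); b=np.array([-a[1],a[0],0]); o=np.array([.428,.362,.040])
print([np.round(proj(t,o+a*i*.04+b*j*.03),1).tolist() for i,j in((-1,-1),(-1,1),(1,1),(1,-1))])
h=cv2.cvtColor(t['pixels'],cv2.COLOR_BGR2HSV)[150:260,180:300]; m=((h[...,0]>5)&(h[...,0]<22)&(h[...,1]>150)&(h[...,2]>120)).astype(np.uint8)
cn=max(cv2.findContours(m,cv2.RETR_EXTERNAL,cv2.CHAIN_APPROX_NONE)[0],key=cv2.contourArea)
print((cv2.approxPolyDP(cn,3,True)[:,0]+[180,150]).tolist())
handle(c)
```

```text
[0.42840876 0.26190103 0.21732263] [ 0.05785488  1.17335626 -0.81077439] 38.625
wrist [ 274   76   60   83 2916] [0.4277 0.3631] [np.float64(0.06), np.float64(0.0765), np.float64(0.0566), np.float64(0.0765)] 82.0
scene [216 199  37  35 589] [0.4249 0.3488] [np.float64(0.1287), np.float64(0.0681), np.float64(0.1357), np.float64(0.0607)] 20.0
[[215.6, 204.3], [242.4, 198.4], [254.1, 217.4], [226.1, 223.9]]
[[241, 199], [216, 205], [231, 233], [249, 229], [252, 220]]
[ 336  211   42   83 1648] mu [0.4724 0.2117] dir -74.42 ends [0.4591 0.2591] [0.4872 0.1586]
```

Run:
```python
from h import *
c,s=wristcam(); t=grab('scene')
def poly(im,sl,off,vmin,eps):
    h=cv2.cvtColor(im,cv2.COLOR_BGR2HSV)[sl]; m=((h[...,0]>5)&(h[...,0]<24)&(h[...,1]>140)&(h[...,2]>vmin)).astype(np.uint8)
    cn=max(cv2.findContours(m,cv2.RETR_EXTERNAL,cv2.CHAIN_APPROX_NONE)[0],key=cv2.contourArea); return cv2.approxPolyDP(cn,eps,True)[:,0]+off
print('wrist',poly(c['pixels'],np.s_[0:260,:],[0,0],120,4).tolist())
h=cv2.cvtColor(t['pixels'],cv2.COLOR_BGR2HSV)
for u,v0 in ((228,200),(236,205),(244,205)): print(u,[(v,h[v,u].tolist()) for v in range(v0+10,v0+34,2)])
for vm in(120,200,225): print(vm,poly(t['pixels'],np.s_[150:260,180:300],[180,150],vm,2).tolist())
W=c['camera_from_world']
y=np.radians(-96.1); a=np.array([np.cos(y),np.sin(y),0]); b=np.array([-a[1],a[0],0])
for z in(.04,.028,.003):
  o=np.array([.4277,.3625,z])
  print(z,'wrist',[np.round(proj(c,o+a*i*.04+b*j*.03)).tolist() for i,j in((-1,-1),(-1,1),(1,1),(1,-1))],'scene',[np.round(proj(t,o+a*i*.04+b*j*.03)).tolist() for i,j in((-1,-1),(-1,1),(1,1),(1,-1))])
```

```text
wrist [[276, 76], [277, 158], [333, 158], [334, 76]]
228 [(210, [158, 16, 65]), (212, [176, 25, 70]), (214, [7, 108, 118]), (216, [10, 162, 216]), (218, [13, 163, 249]), (220, [13, 162, 251]), (222, [13, 164, 249]), (224, [10, 162, 183]), (226, [10, 159, 199]), (228, [3, 20, 228]), (230, [120, 4, 250]), (232, [120, 4, 251])]
236 [(215, [5, 67, 88]), (217, [7, 113, 120]), (219, [13, 163, 249]), (221, [10, 168, 224]), (223, [10, 161, 182]), (225, [10, 162, 187]), (227, [10, 161, 179]), (229, [10, 160, 178]), (231, [10, 160, 179]), (233, [9, 121, 189]), (235, [126, 5, 246]), (237, [114, 14, 180])]
244 [(215, [6, 96, 106]), (217, [13, 164, 249]), (219, [11, 169, 228]), (221, [10, 163, 185]), (223, [10, 164, 191]), (225, [10, 161, 179]), (227, [10, 162, 178]), (229, [10, 160, 178]), (231, [9, 121, 189]), (233, [128, 4, 247]), (235, [115, 16, 180]), (237, [117, 14, 181])]
120 [[242, 199], [216, 205], [231, 233], [249, 229], [249, 222], [252, 220]]
200 [[242, 199], [216, 205], [226, 223], [252, 217]]
225 [[241, 199], [217, 204], [226, 223], [252, 217]]
0.04 wrist [[273.0, 75.0], [336.0, 75.0], [335.0, 161.0], [275.0, 161.0]] scene [[215.0, 204.0], [242.0, 198.0], [254.0, 217.0], [226.0, 224.0]]
0.028 wrist [[274.0, 77.0], [335.0, 77.0], [334.0, 160.0], [277.0, 160.0]] scene [[216.0, 209.0], [243.0, 203.0], [254.0, 222.0], [226.0, 229.0]]
0.003 wrist [[277.0, 82.0], [334.0, 82.0], [333.0, 160.0], [279.0, 160.0]] scene [[217.0, 218.0], [243.0, 212.0], [255.0, 232.0], [228.0, 238.0]]
```

```bash
python3 -c "
from h import *
print(ticket.sign_off())"
```

```text
the job is handed in; nothing more can be done
None
```

I levered the cover free with the slotted screwdriver, laid the screwdriver flat on the bench, and stood the cover upright on its feet in the tray; the job is handed in at about 39 s. The camera measurements matched all of this, but I had no pictures left to view the final scene.

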